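# Scrub the dust box inlet and hold its self-closing lid open

### The arm

A 7-joint arm with a two-finger parallel gripper is mounted at the origin on a cart in front of the work surface, level with it; the furniture and walls round the work are solid. World frame = base frame: x ahead of the robot, y to its left, z up, the work surface at z = 0. Lengths are in m, angles in rad, forces in N, time in s.
With the tool pointing down it reaches from about 0.425 to 0.925 m from the base axis. Payload 6.8 kg.
Tool frame: the origin (TCP) lies between the finger pads, 19 mm behind the fingertips; this is the grasp point; z points along the fingers, y is the line along which they close (so a half turn about z gives the same grasp; the last joint's range is limited). The gripper opens to 85 mm and grips with 20 to 120 N. Pads are 22 mm wide; open, the fingers measure 114 mm over their backs; the gripper's body (76 mm by 85 mm) begins 54 mm behind the grasp point. The pads swing forward as they close: fully open they stand 13 mm farther back than shut.
Start: joints at [1.065, 0.477, 0.022, 1.555, -0.011, 1.109, -0.083], TCP at [0.261, -0.622, 0.25] pointing down, gripper open.
Joint ranges: [-2.96, 2.96], [-0.34, 2.1], [-1.41, 1.46], [0.24, 2.44], [-1.37, 4.51], [0.17, 1.92], [-2.96, 2.96]. Speed limits (rad/s): [2.39, 2.39, 3.14, 3.14, 3.14, 3.14, 3.14].

### API

Orientations are given as a unit quaternion [w, x, y, z].
In Python, from station import bot gives the robot as it stands. The module is installed in compiled form; this text tells all that it offers.
- The arm moves only by the shell command python3 -m jog 'ROWS' [OPENING] [FORCE]. ROWS is JSON, a list of rows, each a list of 4 numbers: the shift along the tool's x, y, z in cm, then the turn about the tool's z in rad. In form: [[x, y, z, spin], ...]. A call has 1 to 20 rows; each row is the pose to reach, as a shift and turn from the pose commanded when the call began, along the tool's axes at that moment; what a row does not reach only later rows make up. A row lasts 1/12 s, in which the tool goes at most 41.7 mm and 7.16 degrees, less where a joint would pass 70% of its speed; a pose out of reach is approached as far as the arm can. A call with a gripper value outside its range is refused whole. OPENING is the closure, from -1 (fully open) to 1 (shut), set as the call begins (- or left out, the last holds). The fingers move at their own pace and stop on an object; FORCE is the grip in N (left out, the last holds). Time passes only in rows, so rows that repeat a pose let the fingers close. It gives the time, the measured TCP pose, the force, the opening and the grip force at its end, in the units of the state.
- bot.get_obs(): the state, without advancing time (a new reading comes with each control period).
- bot.read_camera(name): name is "scene" or "top" or "wrist"; returns a dict with "pixels" (400x640x3 uint8, red, green, blue), "depth" (400x640 float32, m along the optical axis (not along the pixel's ray), 0 where there is no reading), "fovy" (degrees; the focal length in pixels is half the picture's height over the tangent of half this angle, whatever the lens; pixels are square), "cx", "cy" (the principal point, pixels), "distortion" ([k1, k2, p1, p2, k3] as OpenCV has them; the pictures are not rectified), "pose" (4x4, takes a point from camera to world coordinates). Camera axes: x right, y down, z forward; pixel columns grow to the right and rows downward; lengths in m; the calibration is good to about 2 mm. A picture is of the moment at which its call begins.
- bot.hand_in(): hands the job in; it is judged then, once.
The state is a dict: "t": time; "q": joint angles; "joint_vel": joint speeds; "joint_torque": joint torques, N m; "eef_pos": TCP position; "tool_rot": TCP orientation; "contact_force": force on the tool from outside, world axes, zero at the start; "torque": the same for the moment, N m; "gripper_width": opening from 0.0 (shut) to 1.0 (fully open); "grasp_force": force on a finger pad.
Only numpy, scipy, OpenCV 4.12 (cv2) and the standard library are available. Lean on these libraries where they do the work, as an engineer would, in place of code of your own. Each camera call takes 0.05 s, during which the arm holds its last target. There are 200 camera calls.

### The job

Clean out the dust box on the bench: draw the tube brush out of its stand and scrub the box's upright inlet tube with three full strokes, each one right down until the collar of the brush meets the rim and then up until the bristles show at the rim, and set the brush back upright and fully home in its stand without dropping it in. Then lift the self-closing lid of the box by the tab at its front and hold it open at 60 degrees, so that I can vacuum the box out; finish while still holding it there, because it drops shut when let go. Leave the sanding block, the tape measure and the screwdriver where they lie.

Things in the scene. Friction and masses are not known exactly. Their poses are not given: they have to be found in the camera images.
- dust_box: Grey sheet-steel dust box, 220 x 220 x 100 mm, on rubber feet; it stands fast. Origin on the bench under its centre; x points to its back (away from the robot at yaw 0), y to its left, z up. Front part of the top: the hinged lid. Rear part: fixed deck (x +22 to +110 mm, top at z 100 mm) with the upright inlet tube at x +66 mm, y 0. A suction stub stands out 20 mm at the back.
- tube_rim (a point): Centre of the open upper end of the inlet tube, 150 mm above the bench, axes as those of the box. Bare upright aluminium tube, 48 mm outside, bore 42 mm, 112 mm long: it stands 50 mm out of the deck and goes on down inside the box; its open lower end is 38 mm above the bench.
- lid (a joint): Opening angle of the lid in rad: 0 shut, 1.047 = 60 degrees, stop at 1.40. The lid is a steel plate 126 x 224 mm, about 0.4 kg, with an 18 mm lip in front, hinged along its rear edge; it opens upward and backward. Its weight and a weak hinge spring pull it shut from every angle, with 1.5 to 3 N at the tab.
- lid_hinge (a point): Middle of the lid's hinge line, on the box at x +18 mm, y 0, z 105 mm; the line runs along the y axis of the box.
- lid_tab (a point): Grip centre of the lid's tab: rubber-sleeved tongue 36 mm long, 24 wide (along the box's y), 11 thick, at the middle of the front edge. Shut it is level, 164 mm before the hinge line and 3 above it (146 before the box's centre, 108 above the bench), 31 mm clear of the lip; it swings with the lid. Gripped across its width it turns between the pads: the gripper can stay pointing down.
- brush_stand: Stand of the brush: an upright aluminium tube on a round dark steel foot of 84 mm, fixed to the bench beside the box (left or right of it). Tube 49 mm outside, bore 42 mm. Origin at the middle of its underside, z up.
- stand_rim (a point): Centre of the stand's upper rim, 120 mm above the bench.
- tube_brush: Tube brush, 180 mm long, about 0.15 kg, hanging in the stand. Origin on its axis at the collar's underside, z to the handle end. Collar 54 wide, 6 thick: rests on the rim when home. Above: round wooden handle 28 thick, to z +80. Below: tapered plug 33 wide, 12 deep (about 4 mm play in either bore), wire stem, bristles z -50 to -100, 39 across, soft, no resistance; their solid core is 20 thick.
- brush_grip (a point): Middle of the brush's handle, 52 mm above the origin, where it is 28 mm thick: to be gripped from above with the fingers pointing down along the handle.
- brush_tip (a point): Lower end of the brush, on its axis, 100 mm below the origin.
- sanding_block: Bystander: hand sanding block, red top on a black sole, 62 x 115 x 37 mm, beside the box on the side away from the stand. Origin at the middle of its underside. To be left alone.
- tape_measure: Bystander: yellow tape measure, 34 x 76 x 60 mm, to the left in front of the box. Origin at the middle of its underside. To be left alone.
- driver_red: Bystander: screwdriver with a red handle, 206 mm long, 27 mm thick, lying to the right in front of the box. Origin at its middle, underside. To be left alone.

How it is judged:
By the outcome, as a careful person would: the job done as asked, in the order asked, and still so for the second after the job is handed in, while the arm keeps its last pose, push and grip.
It also fails if it takes over 72 s, if anything falls off the work surface, if the arm or the gripper's body presses on something with over 40 N, if the wrist force passes 120 N, or if a joint passes its speed limit or range.

## Working session

There is one attempt and no reset: what is moved stays moved. The work goes in short steps, Python scripts to look and compute and a shell command to move; the robot and the scene stay as the last step left them, time stands still between calls to the robot, and variables do not carry over. Pictures are saved under pics/ and viewed, at most 10 in all, crops included, and the job is handed in when it is done.

```bash
mkdir -p pics; cat > h.py <<'E'
import numpy as np, cv2
from station import bot
def shot(n,f):
    c=bot.read_camera(n); cv2.imwrite('pics/'+f+'.png',c['pixels'][:,:,::-1]); np.savez('pics/'+f,**{k:np.array(v) for k,v in c.items()}); return c
def load(f): return dict(np.load('pics/'+f+'.npz'))
def ray(c,uv):
    f=200/np.tan(np.radians(float(c['fovy']))/2)
    K=np.array([[f,0,float(c['cx'])],[0,f,float(c['cy'])],[0,0,1]])
    p=cv2.undistortPoints(np.array(uv,float).reshape(-1,1,2),K,np.array(c['distortion'],float)).reshape(-1,2)
    return np.c_[p,np.ones(len(p))]
def world(c,uv):   # with depth
    r=ray(c,uv); d=np.array([c['depth'][int(round(v)),int(round(u))] for u,v in uv])
    return (r*d[:,None])@c['pose'][:3,:3].T+c['pose'][:3,3]
def atz(c,uv,z):
    r=ray(c,uv)@c['pose'][:3,:3].T; o=c['pose'][:3,3]
    return o+r*((np.array(z)-o[2])/r[:,2])[:,None]
E
python3 - <<'E'
from h import *
np.set_printoptions(precision=3,suppress=True)
print(bot.get_obs())
for n in('top','scene'):
    c=shot(n,n); print(n,c['fovy'],c['pose'],c['distortion'])
E
```

```text
{'t': 0.0, 'q': array([ 1.065,  0.478,  0.022,  1.556, -0.011,  1.109, -0.083]), 'joint_vel': array([ 0.   , -0.002, -0.001,  0.001,  0.001,  0.   , -0.001]), 'joint_torque': array([ -0.   , -59.645,   1.608, -28.12 ,   0.013,   0.009,   0.   ]), 'eef_pos': array([ 0.261, -0.622,  0.249]), 'tool_rot': array([-0.001,  0.98 ,  0.198, -0.   ]), 'contact_force': array([ 0.088, -0.167, -0.464]), 'torque': array([0.024, 0.044, 0.014]), 'grasp_force': 0.0, 'gripper_width': 0.9994739479243618}
top 56.457038959682336 [[-0.004 -0.984  0.176  0.365]
 [-1.     0.007  0.016 -0.007]
 [-0.017 -0.176 -0.984  1.024]
 [ 0.     0.     0.     1.   ]] [-0.064  0.     0.     0.     0.   ]
scene 55.827559693754644 [[-0.871 -0.382  0.309  0.279]
 [-0.491  0.651 -0.579  0.53 ]
 [ 0.02  -0.656 -0.754  0.797]
 [ 0.     0.     0.     1.   ]] [-0.002  0.     0.     0.     0.   ]
```

View pics/top.png

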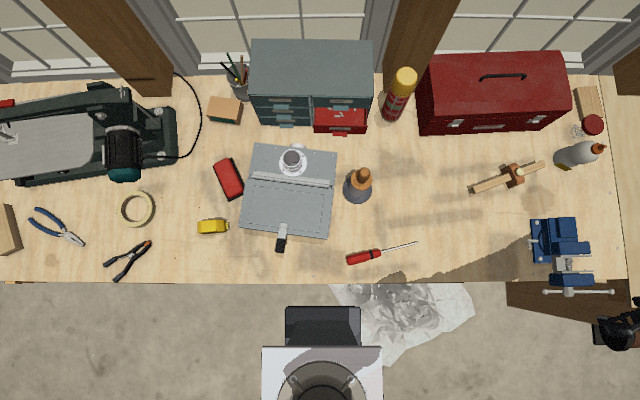

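View pics/scene.png

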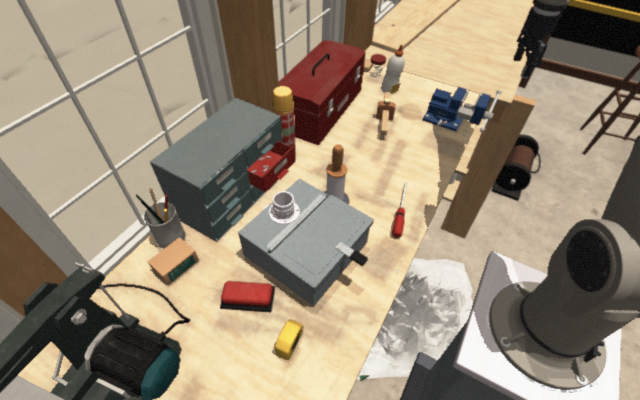

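The top view shows the box with its inlet rim near (292,157) and its tab near (281,240). The brush in its stand is near (362,175), to the right of the box. Next I'll enlarge both views.

```bash
python3 - <<'E'
from h import *
a=cv2.imread('pics/top.png')[130:270,220:400]; b=cv2.imread('pics/scene.png')[130:280,240:400]
cv2.imwrite('pics/c1.png',cv2.resize(a,(720,560),interpolation=cv2.INTER_CUBIC))
cv2.imwrite('pics/c2.png',cv2.resize(b,(640,600),interpolation=cv2.INTER_CUBIC))
E
```

```text
(no output)
```

View pics/c1.png

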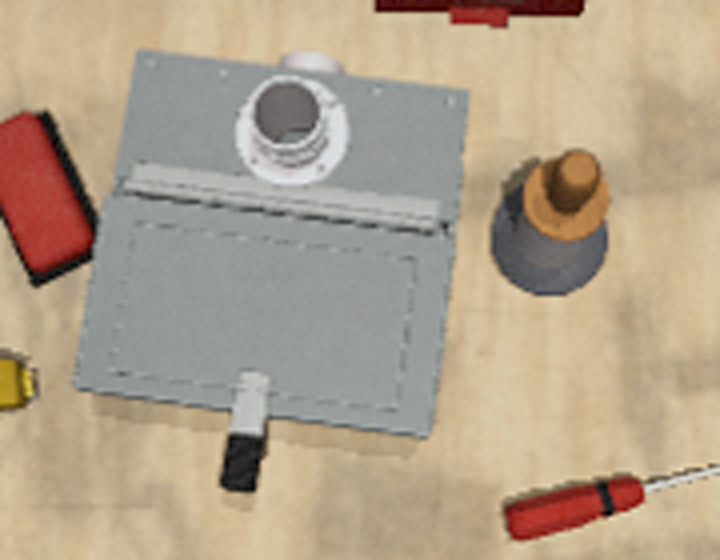

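View pics/c2.png

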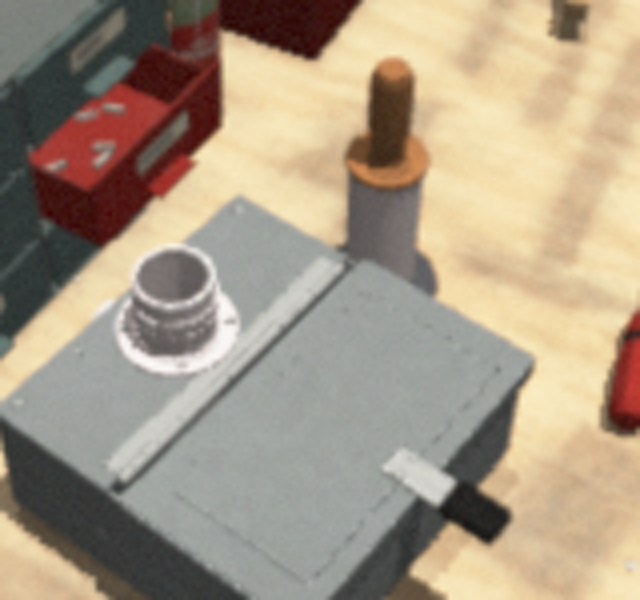

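Crop 1 shows the rim centre at (287,112), the collar at (567,200), the handle end at (579,170) and the tab at (242,462). In crop 2 they are at (175,277), (388,160), (393,72) and (475,510). Next I'll triangulate them.

```bash
python3 - <<'E'
from h import *
np.set_printoptions(precision=4,suppress=True)
T=load('top');S=load('scene')
t=lambda l:[((u+.5)/4-.5+220,(v+.5)/4-.5+130) for u,v in l]
s=lambda l:[((u+.5)/4-.5+240,(v+.5)/4-.5+130) for u,v in l]
z=[.15,.126,.2,.1135]
print('top\n',atz(T,t([(287,112),(567,200),(579,165),(242,462)]),z))
print('scene\n',atz(S,s([(175,277),(388,160),(393,70),(475,510)]),z))
c=atz(T,t([(137,50),(468,92),(428,437),(77,388)]),[.1,.1,.106,.106]); print(c)
print('edge yaw', [np.degrees(np.arctan2(*( (a-b)[:2]*[-1,1] ))) for a,b in((c[0],c[1]),(c[3],c[2]))])
print('side yaw',[np.degrees(np.arctan2((a-b)[1],(a-b)[0])) for a,b in((c[0],c[3]),(c[1],c[2]))])
print('depth tab', world(T,t([(242,462),(578,165),(250,300)])), world(S,s([(475,510),(393,70)])))
b=world(S,s([(150,400),(250,380),(300,450)])); print(b)
E
```

```text
top
 [[ 0.6233  0.0694  0.15  ]
 [ 0.5724 -0.1021  0.126 ]
 [ 0.5757 -0.1016  0.2   ]
 [ 0.4133  0.0983  0.1135]]
scene
 [[ 0.6197  0.0712  0.15  ]
 [ 0.5699 -0.0973  0.126 ]
 [ 0.5712 -0.0977  0.2   ]
 [ 0.4112  0.1031  0.1135]]
[[ 0.6811  0.1721  0.1   ]
 [ 0.6503 -0.043   0.1   ]
 [ 0.4285 -0.0152  0.106 ]
 [ 0.4598  0.2028  0.106 ]]
edge yaw [np.float64(-8.141394806547131), np.float64(-8.182322092576076)]
side yaw [np.float64(-7.881780381475854), np.float64(-7.146510855887327)]
depth tab [[ 0.4133  0.0984  0.1128]
 [ 0.5755 -0.1009  0.2007]
 [ 0.5145  0.0954  0.1062]] [[ 0.4115  0.1022  0.1121]
 [ 0.5711 -0.0974  0.2003]]
[[0.6063 0.1226 0.1018]
 [0.5622 0.0851 0.1074]
 [0.5135 0.1121 0.1063]]
```

```bash
cat >> h.py <<'E'
from scipy.spatial.transform import Rotation as R
def go(p,yaw=None):   # shift (cm, tool axes) and spin from the measured pose to p, tool x at yaw deg
    o=bot.get_obs(); q=o['tool_rot']; r=R.from_quat([q[1],q[2],q[3],q[0]]).as_matrix()
    y0=np.degrees(np.arctan2(r[1,0],r[0,0]))
    print('shift',np.round(r.T@(np.array(p)-o['eef_pos'])*100,2),'spin',None if yaw is None else round(np.radians(y0-yaw),3),'yaw',round(y0,2),'tool z',np.round(r[:,2],3),'F',np.round(o['contact_force'],1),'eef',np.round(o['eef_pos'],4),'t',o['t'])
E
python3 -c "
from h import *
go([.572,-.0996,.30],-7.9)"
```

```text
shift [ 48.88 -36.12  -5.04] spin 0.536 yaw 22.79 tool z [-0.001  0.001 -1.   ] F [-0.7 -0.6 -0.5] eef [ 0.2613 -0.6219  0.2491] t 0.1
```

```bash
python3 -m jog '[[1.5,-1,-1,0],[4,-3,-2,0.02],[7.5,-5.5,-3,0.05],[11,-8,-4,0.1],[14.5,-10.7,-5,0.15],[18,-13.3,-5,0.2],[21.5,-16,-5,0.25],[25,-18.5,-5,0.3],[28.5,-21,-5,0.35],[32,-23.6,-5,0.4],[35.5,-26.2,-5,0.45],[39,-28.8,-5,0.5],[42,-31,-5,0.52],[45,-33.2,-5,0.536],[47.5,-35,-5,0.536],[48.9,-36.1,-5,0.536],[48.9,-36.1,-5,0.536],[48.9,-36.1,-5,0.536],[48.9,-36.1,-5,0.536]]' -1
python3 - <<'E'
from h import *
go([.572,-.0996,.172],-7.9); c=shot('wrist','w1'); print(c['fovy'],c['pose'].round(3))
E
```

```text
t: 1.68
eef_pos: [0.5719, -0.1013, 0.2996]
tool_rot: [0.0, 0.998, -0.07, -0.001]
contact_force: [0.4, -0.6, -0.5]
gripper_width: 1.001
grasp_force: 0.0
shift [ 0.   -0.18 12.76] spin -0.002 yaw -7.99 tool z [-0.001 -0.001 -1.   ] F [ 0.4 -0.6 -0.5] eef [ 0.5719 -0.1013  0.2996] t 1.6833
70.3923797924696 [[-0.139 -0.935 -0.326  0.656]
 [-0.99   0.132  0.044 -0.113]
 [ 0.002  0.329 -0.944  0.423]
 [ 0.     0.     0.     1.   ]]
```

View pics/w1.png

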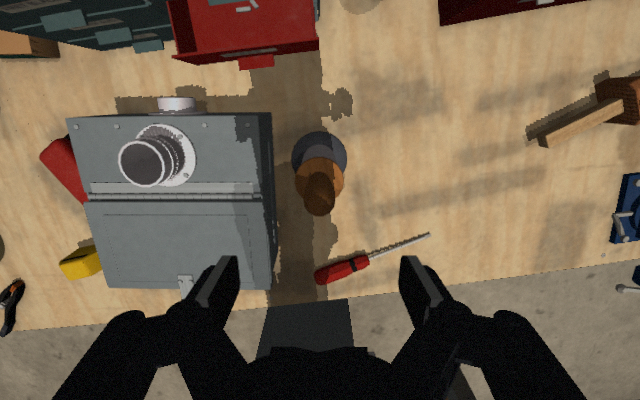

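The wrist view shows the rim centre at (147,162), the handle end at (319,202) and the collar centre at about (320,181).

```bash
python3 - <<'E'
from h import *
np.set_printoptions(precision=4,suppress=True)
c=load('w1')
print(atz(c,[(147,162),(319,204),(320,181)],[.15,.2,.126]))
# centroid fits: white rim edge points & collar via depth
ys,xs=np.mgrid[0:400,0:640]
r=np.c_[xs.ravel(),ys.ravel()].astype(float)
W=(ray(c,r)*c['depth'].reshape(-1,1))@c['pose'][:3,:3].T+c['pose'][:3,3]
for n,p,z in(('rim',(.6215,.0703),.15),('handle',(.572,-.0996),.2),('collar',(.572,-.0996),.126)):
    m=(np.hypot(*(W[:,:2]-p).T)<.045)&(abs(W[:,2]-z)<.003); q=W[m,:2]
    print(n,m.sum(),cv2.minEnclosingCircle(q.astype(np.float32)))
E
```

```text
[[ 0.6245  0.0627  0.15  ]
 [ 0.575  -0.1021  0.2   ]
 [ 0.5743 -0.1033  0.126 ]]
rim 507 ((0.623503565788269, 0.07015128433704376), 0.024924643337726593)
handle 493 ((0.5739720463752747, -0.10174661129713058), 0.011392708867788315)
collar 1058 ((0.5739530324935913, -0.101546511054039), 0.026991240680217743)
```

```bash
python3 - <<'E'
from h import *
for n in('top','scene'):
    c=load(n); ys,xs=np.mgrid[0:400,0:640]; r=np.c_[xs.ravel(),ys.ravel()].astype(float)
    W=(ray(c,r)*c['depth'].reshape(-1,1))@c['pose'][:3,:3].T+c['pose'][:3,3]
    for k,p,z in(('rim',(.6215,.0703),.15),('collar',(.572,-.0996),.126)):
        m=(np.hypot(*(W[:,:2]-p).T)<.04)&(abs(W[:,2]-z)<.0035); print(n,k,m.sum(),cv2.minEnclosingCircle(W[m,:2].astype(np.float32)))
go([.5735,-.101,.172],-7.9)
E
```

```text
top rim 71 ((0.6240441203117371, 0.07103454321622849), 0.024218471720814705)
top collar 214 ((0.5740928649902344, -0.10041751712560654), 0.026947928592562675)
scene rim 84 ((0.6227270364761353, 0.07032705843448639), 0.025111643597483635)
scene collar 170 ((0.5708500742912292, -0.10051121562719345), 0.027324751019477844)
shift [ 0.17 -0.12 12.77] spin -0.003 yaw -8.05 tool z [-0.001 -0.001 -1.   ] F [-0.2 -0.5  0.8] eef [ 0.5717 -0.1018  0.2997] t 1.7333
```

```bash
python3 -m jog '[[0.15,-0.1,2,0],[0.15,-0.1,4.5,0],[0.15,-0.1,7,0],[0.15,-0.1,9.5,0],[0.15,-0.1,11.5,0],[0.15,-0.1,12.75,0],[0.15,-0.1,12.75,0],[0.15,-0.1,12.75,0]]' -1 && python3 -m jog '[[0,0,0,0],[0,0,0,0],[0,0,0,0],[0,0,0,0],[0,0,0,0],[0,0,0,0],[0,0,0,0],[0,0,0,0],[0,0,0,0],[0,0,0,0],[0,0,0,0],[0,0,0,0]]' 1 60
```

```text
t: 2.4
eef_pos: [0.5738, -0.1003, 0.1726]
tool_rot: [0.0, 0.998, -0.07, -0.0]
contact_force: [0.4, -0.1, 0.1]
gripper_width: 1.004
grasp_force: 0.0
t: 3.4
eef_pos: [0.5745, -0.0994, 0.1732]
tool_rot: [0.0, 0.998, -0.069, 0.001]
contact_force: [-0.9, -1.0, 5.3]
gripper_width: 0.315
grasp_force: 58.5
```

```bash
python3 -m jog '[[0,0,-0.5,0],[0,0,-1.5,0],[0,0,-3,0],[0,0,-5,0],[0,0,-7,0],[0,0,-9,0],[0,0,-11,0],[0,0,-13,0],[0,0,-15,0],[0,0,-16.5,0],[0,0,-17.5,0],[0,0,-17.5,0],[0,0,-17.5,0],[0,0,-17.5,0]]'
python3 - <<'E'
from h import *
go([.5738+.0503,-.1003+.1713,.348],-7.9)
c=shot('wrist','w2'); s=shot('scene','s2')
a=s['pixels'][60:260,240:440,::-1]; b=c['pixels'][60:360,180:480,::-1]
cv2.imwrite('pics/v2.png',np.hstack([cv2.resize(a,(400,400)),cv2.resize(b,(400,400))]))
E
```

```text
t: 4.57
eef_pos: [0.5734, -0.0992, 0.3463]
tool_rot: [-0.0, 0.998, -0.069, -0.001]
contact_force: [-0.1, 0.2, -0.6]
gripper_width: 0.316
grasp_force: 58.8
shift [  2.67 -17.56  -0.18] spin -0.0 yaw -7.91 tool z [-0.002  0.    -1.   ] F [-0.1  0.2 -0.6] eef [ 0.5734 -0.0992  0.3463] t 4.5667
```

View pics/v2.png

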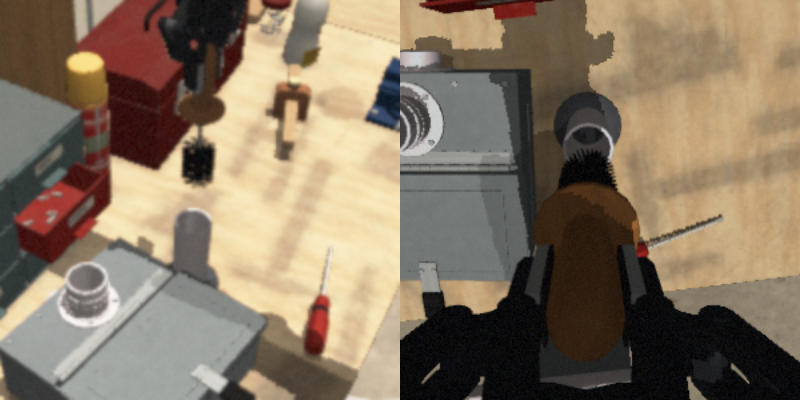

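The brush is clear of the stand and hangs upright, and the stand rim is in view. Next I'll measure the collar offset from the TCP and both rims.

```bash
python3 - <<'E'
from h import *
print(bot.get_obs()['eef_pos'])
for n in('w2','s2'):
    c=load(n); ys,xs=np.mgrid[0:400,0:640]; r=np.c_[xs.ravel(),ys.ravel()].astype(float)
    W=(ray(c,r)*c['depth'].reshape(-1,1))@c['pose'][:3,:3].T+c['pose'][:3,3]
    for k,p,z in(('rim',(.6233,.0705),.15),('stand',(.573,-.1),.12),('collar',(.573,-.1),.30)):
        m=(np.hypot(*(W[:,:2]-p).T)<.032)&(abs(W[:,2]-z)<.004)
        if m.sum()>10: print(n,k,m.sum(),cv2.minEnclosingCircle(W[m,:2].astype(np.float32)),W[m,2].mean())
    m=(np.hypot(*(W[:,:2]-[.573,-.1]).T)<.03)&(W[:,2]>.19)&(W[:,2]<.25)
    print('bristle',W[m].mean(0),W[m].min(0),W[m].max(0))
E
```

```text
[ 0.57347503 -0.09924699  0.34612647]
w2 rim 402 ((0.6234079003334045, 0.06935583055019379), 0.024537282064557076) 0.14911996636191957
w2 stand 227 ((0.5738897919654846, -0.10168000310659409), 0.024538522586226463) 0.11982764187970162
w2 collar 2507 ((0.573460578918457, -0.09971372038125992), 0.0268594641238451) 0.29938103815786643
bristle [ 0.5847453  -0.10203996  0.22664395] [ 0.56935693 -0.12043986  0.19415255] [ 0.5927472  -0.08056537  0.24497538]
s2 rim 95 ((0.6215198636054993, 0.0701126828789711), 0.024867305532097816) 0.14857432519508323
s2 stand 73 ((0.5716850757598877, -0.10135192424058914), 0.024862701073288918) 0.11878295638019648
s2 collar 219 ((0.5712321996688843, -0.0997895821928978), 0.027447625994682312) 0.2984742602231731
bristle [ 0.56902945 -0.09616586  0.22282401] [ 0.55129926 -0.12011673  0.19324989] [ 0.59151503 -0.08000208  0.24834306]
```

```bash
python3 -m jog '[[0.2,-1,0,0],[0.4,-3,0,0],[0.8,-5.5,0,0],[1.2,-8,0,0],[1.6,-10.5,0,0],[2,-13,0,0],[2.3,-15,0,0],[2.5,-16.5,0,0],[2.63,-17.5,0,0],[2.63,-17.5,0,0],[2.63,-17.5,0,0],[2.63,-17.5,0,0]]'
python3 - <<'E'
from h import *
go([.6236,.0703,.2026],-7.9)
for n in('w3','s3'):
    c=shot({'w':'wrist','s':'scene'}[n[0]],n); ys,xs=np.mgrid[0:400,0:640]; r=np.c_[xs.ravel(),ys.ravel()].astype(float)
    W=(ray(c,r)*c['depth'].reshape(-1,1))@c['pose'][:3,:3].T+c['pose'][:3,3]
    for k,z in(('rim',.15),('collar',.30)):
        m=(np.hypot(*(W[:,:2]-[.6233,.0705]).T)<.032)&(abs(W[:,2]-z)<.004)
        if m.sum()>10: print(n,k,m.sum(),cv2.minEnclosingCircle(W[m,:2].astype(np.float32)),W[m,2].mean())
E
```

```text
t: 5.67
eef_pos: [0.6242, 0.0687, 0.3474]
tool_rot: [0.001, 0.998, -0.07, -0.0]
contact_force: [-0.0, -0.3, -0.7]
gripper_width: 0.312
grasp_force: 58.9
shift [-0.08 -0.17 14.48] spin -0.002 yaw -8.03 tool z [-0.    -0.001 -1.   ] F [-0.  -0.3 -0.7] eef [0.6242 0.0687 0.3474] t 5.6667
w3 rim 199 ((0.6230747699737549, 0.07030335813760757), 0.023825401440262794) 0.14985744422008537
w3 collar 2503 ((0.6243991255760193, 0.06796681880950928), 0.026767224073410034) 0.3003701694855814
s3 rim 88 ((0.6209602952003479, 0.06936599314212799), 0.024768805131316185) 0.1487097255482127
s3 collar 299 ((0.6222500205039978, 0.06754602491855621), 0.027715768665075302) 0.29952234244300147
```

```bash
python3 -m jog '[[-0.15,-0.18,0.5,0],[-0.15,-0.18,2,0],[-0.15,-0.18,4,0],[-0.15,-0.18,6.5,0],[-0.15,-0.18,9,0],[-0.15,-0.18,11,0],[-0.15,-0.18,12.5,0],[-0.15,-0.18,13.2,0],[-0.15,-0.18,13.6,0],[-0.15,-0.18,13.9,0],[-0.15,-0.18,14.2,0],[-0.15,-0.18,14.2,0]]'; python3 -m jog '[[0,0,0.1,0],[0,0,0.2,0],[0,0,0.3,0],[0,0,0.3,0],[0,0,0.3,0]]'
```

```text
t: 6.77
eef_pos: [0.6233, 0.0724, 0.2059]
tool_rot: [-0.0, 0.998, -0.069, 0.0]
contact_force: [-0.5, -0.5, -2.2]
gripper_width: 0.313
grasp_force: 58.9
t: 7.18
eef_pos: [0.6234, 0.0725, 0.2032]
tool_rot: [-0.0, 0.998, -0.069, 0.001]
contact_force: [-0.9, 0.2, 4.1]
gripper_width: 0.315
grasp_force: 59.3
```

```bash
python3 -m jog '[[0,0,0.1,0],[0,0,0.15,0],[0,0,0.15,0],[0,0,0.15,0]]'; python3 - <<'E'
from h import *
c=shot('scene','s4'); go([.6234,.0725,.2032])
cv2.imwrite('pics/v4.png',cv2.resize(c['pixels'][130:230,240:340,::-1],(500,500),interpolation=cv2.INTER_CUBIC))
E
```

```text
t: 7.52
eef_pos: [0.6236, 0.0724, 0.2031]
tool_rot: [-0.0, 0.998, -0.069, 0.001]
contact_force: [-4.6, -1.5, 11.7]
gripper_width: 0.312
grasp_force: 60.4
shift [-0.02 -0.   -0.01] spin None yaw -7.93 tool z [ 0.002  0.    -1.   ] F [-4.2 -1.4 11.8] eef [0.6236 0.0724 0.2031] t 7.5667
```

View pics/v4.png

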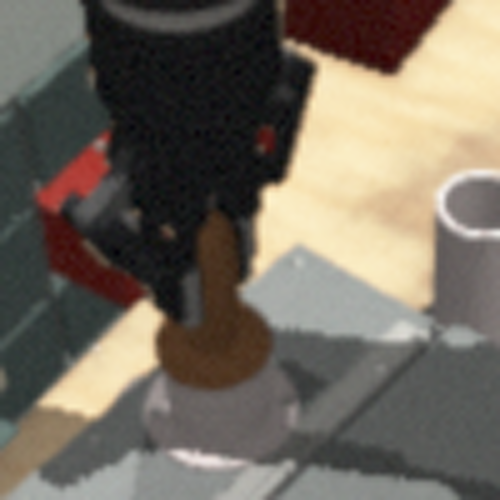

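The collar is seated on the rim with about 12 N. Next come the up and down strokes.

```bash
python3 -m jog '[[0,0,-0.5,0],[0,0,-2,0],[0,0,-4,0],[0,0,-6,0],[0,0,-7.2,0],[0,0,-7.6,0],[0,0,-7.6,0],[0,0,-7.6,0]]';  python3 -m jog '[[0,0,0.5,0],[0,0,2,0],[0,0,4,0],[0,0,5.7,0],[0,0,6.6,0],[0,0,7.1,0],[0,0,7.4,0],[0,0,7.6,0],[0,0,7.65,0],[0,0,7.65,0],[0,0,7.65,0]]'
```

```text
t: 8.23
eef_pos: [0.6226, 0.0723, 0.276]
tool_rot: [0.0, 0.998, -0.069, -0.001]
contact_force: [-0.8, 0.5, -1.4]
gripper_width: 0.316
grasp_force: 59.0
t: 9.15
eef_pos: [0.622, 0.072, 0.2032]
tool_rot: [0.001, 0.998, -0.069, -0.001]
contact_force: [-11.7, -1.7, 18.0]
gripper_width: 0.316
grasp_force: 61.0
```

```bash
python3 -m jog '[[0,0,-0.5,0],[0,0,-2,0],[0,0,-4,0],[-0.1,0,-6,0],[-0.1,0,-7.2,0],[-0.1,0,-7.6,0],[-0.1,0,-7.6,0],[-0.1,0,-7.6,0]]';  python3 -m jog '[[0,0,0.5,0],[0,0,2,0],[0,0,4,0],[0,0,5.7,0],[0,0,6.6,0],[0,0,7.1,0],[0,0,7.4,0],[0,0,7.6,0],[0,0,7.6,0],[0,0,7.6,0],[0,0,7.6,0]]'
python3 - <<'E'
from h import *
c=shot('scene','s5'); ys,xs=np.mgrid[0:400,0:640]; r=np.c_[xs.ravel(),ys.ravel()].astype(float)
W=(ray(c,r)*c['depth'].reshape(-1,1))@c['pose'][:3,:3].T+c['pose'][:3,3]
m=(np.hypot(*(W[:,:2]-[.6225,.0705]).T)<.035)&(abs(W[:,2]-.156)<.005)
print(m.sum(),cv2.minEnclosingCircle(W[m,:2].astype(np.float32)),np.percentile(W[m,2],[50,90])); go([.62,.07,.2])
E
```

```text
t: 9.82
eef_pos: [0.6217, 0.0724, 0.2757]
tool_rot: [0.0, 0.998, -0.069, -0.0]
contact_force: [0.0, 0.6, -1.4]
gripper_width: 0.316
grasp_force: 59.0
t: 10.73
eef_pos: [0.6209, 0.0721, 0.2032]
tool_rot: [0.001, 0.998, -0.069, -0.001]
contact_force: [-12.5, -3.6, 19.9]
gripper_width: 0.312
grasp_force: 61.0
238 ((0.6177010536193848, 0.07247523963451385), 0.027286028489470482) [0.15531665 0.15698412]
shift [-0.05  0.22  0.32] spin None yaw -7.94 tool z [-0.002 -0.001 -1.   ] F [-11.8  -2.6  19.4] eef [0.6208 0.0721 0.2032] t 10.7833
```

```bash
python3 -m jog '[[0,0,-0.5,0],[0,0,-2,0],[0,0,-4,0],[0,0,-6,0],[0,0,-7.3,0],[0,0,-7.6,0],[0,0,-7.6,0],[0,0,-9,0],[0,0,-11,0],[0,0,-13,0],[0,0,-14.5,0],[0,0,-14.8,0],[0,0,-14.8,0],[0,0,-14.8,0]]'
python3 - <<'E'
from h import *
o=bot.get_obs()['eef_pos']
for n in('w6','s6'):
    c=shot({'w':'wrist','s':'scene'}[n[0]],n); ys,xs=np.mgrid[0:400,0:640]; r=np.c_[xs.ravel(),ys.ravel()].astype(float)
    W=(ray(c,r)*c['depth'].reshape(-1,1))@c['pose'][:3,:3].T+c['pose'][:3,3]
    for k,p,z in(('rim',(.6233,.0705),.15),('stand',(.573,-.1),.12),('collar',o[:2],.30)):
        m=(np.hypot(*(W[:,:2]-p).T)<.032)&(abs(W[:,2]-z)<.004)
        if m.sum()>10: print(n,k,m.sum(),cv2.minEnclosingCircle(W[m,:2].astype(np.float32)),W[m,2].mean())
go([.5739,-.101,.3474],-7.9)
E
```

```text
t: 11.95
eef_pos: [0.6215, 0.0724, 0.3467]
tool_rot: [0.0, 0.998, -0.069, -0.001]
contact_force: [1.1, -0.7, -1.5]
gripper_width: 0.311
grasp_force: 59.0
w6 rim 214 ((0.6230973601341248, 0.07004581391811371), 0.023764142766594887) 0.14991640028142536
w6 stand 369 ((0.5731281638145447, -0.10138625651597977), 0.025424225255846977) 0.11957629786915404
w6 collar 2510 ((0.6215714812278748, 0.07181373983621597), 0.026867808774113655) 0.2997384840471863
s6 rim 87 ((0.6226776838302612, 0.0708564966917038), 0.024846350774168968) 0.14855475512778554
s6 stand 81 ((0.5731785297393799, -0.09985899180173874), 0.025410577654838562) 0.11871525614898426
s6 collar 294 ((0.6180893778800964, 0.07173962891101837), 0.02871422842144966) 0.2987932917898131
shift [-2.31 17.82 -0.07] spin -0.0 yaw -7.91 tool z [-0.003 -0.001 -1.   ] F [-0.2  0.4 -1.8] eef [0.6213 0.0724 0.3465] t 12.05
```

```bash
python3 -m jog '[[-0.2,1,0,0],[-0.5,3,0,0],[-0.8,5.5,0,0],[-1.2,8,0,0],[-1.6,10.5,0,0],[-1.9,13,0,0],[-2.1,15.2,0,0],[-2.3,16.8,0,0],[-2.35,17.8,0,0],[-2.35,17.8,0,0],[-2.35,17.8,0,0],[-2.35,17.8,0,0]]'
python3 - <<'E'
from h import *
o=bot.get_obs()['eef_pos']
for n in('w7','s7'):
    c=shot({'w':'wrist','s':'scene'}[n[0]],n); ys,xs=np.mgrid[0:400,0:640]; r=np.c_[xs.ravel(),ys.ravel()].astype(float)
    W=(ray(c,r)*c['depth'].reshape(-1,1))@c['pose'][:3,:3].T+c['pose'][:3,3]
    for k,p,z in(('stand',(.573,-.1),.12),('collar',o[:2],.30)):
        m=(np.hypot(*(W[:,:2]-p).T)<.032)&(abs(W[:,2]-z)<.004)
        if m.sum()>10: print(n,k,m.sum(),cv2.minEnclosingCircle(W[m,:2].astype(np.float32)),W[m,2].mean())
go([.5739,-.101,.1726],-7.9)
E
```

```text
t: 13.05
eef_pos: [0.5744, -0.099, 0.3483]
tool_rot: [-0.0, 0.998, -0.068, -0.0]
contact_force: [-0.8, 0.1, -0.5]
gripper_width: 0.315
grasp_force: 59.0
w7 stand 217 ((0.5741968154907227, -0.10191940516233444), 0.02435654029250145) 0.11985641296080017
w7 collar 2483 ((0.5744277238845825, -0.09959381073713303), 0.026971396058797836) 0.30125493431923567
s7 stand 79 ((0.5724002122879028, -0.10125419497489929), 0.02447379380464554) 0.11853112967536374
s7 collar 226 ((0.5708569884300232, -0.09919486194849014), 0.028476979583501816) 0.30021138365439665
shift [-0.03  0.24 17.58] spin 0.002 yaw -7.78 tool z [-0.     0.001 -1.   ] F [ 0.1  0.2 -0.9] eef [ 0.5745 -0.0988  0.3484] t 13.15
```

```bash
python3 -m jog '[[0.03,0.22,0.5,0],[0.03,0.22,2,0],[0.03,0.22,4,0],[0.03,0.22,6.5,0],[0.03,0.22,9,0],[0.03,0.22,11.5,0],[0.03,0.22,13.5,0],[0.03,0.22,15,0],[0.03,0.22,16,0],[0.03,0.22,16.6,0],[0.03,0.22,17,0],[0.03,0.22,17.2,0],[0.03,0.22,17.2,0]]';  python3 -m jog '[[0,0,0.1,0],[0,0,0.2,0],[0,0,0.3,0],[0,0,0.35,0],[0,0,0.35,0],[0,0,0.35,0]]'
```

```text
t: 14.23
eef_pos: [0.5746, -0.1027, 0.1768]
tool_rot: [0.0, 0.998, -0.069, 0.0]
contact_force: [-0.8, -0.1, -1.1]
gripper_width: 0.314
grasp_force: 59.0
t: 14.73
eef_pos: [0.5744, -0.1028, 0.1733]
tool_rot: [0.0, 0.998, -0.069, 0.0]
contact_force: [0.8, 0.3, 0.8]
gripper_width: 0.311
grasp_force: 59.2
```

```bash
python3 -m jog '[[0,0,0.1,0],[0,0,0.15,0],[0,0,0.2,0],[0,0,0.2,0],[0,0,0.2,0]]'
```

```text
t: 15.15
eef_pos: [0.5746, -0.1029, 0.1731]
tool_rot: [0.0, 0.998, -0.069, 0.001]
contact_force: [-5.1, -0.2, 13.9]
gripper_width: 0.313
grasp_force: 60.6
```

```bash
python3 -m jog '[[0,0,-0.1,0],[0,0,-0.1,0],[0,0,-0.1,0],[0,0,-0.1,0],[0,0,-0.1,0],[0,0,-0.1,0],[0,0,-0.1,0],[0,0,-0.1,0],[0,0,-0.1,0],[0,0,-0.1,0]]' -1; python3 -m jog '[[0,0,-1,0],[0,0,-2.5,0],[0,0,-4.5,0],[0,0,-6.5,0],[0,0,-8.5,0],[0,0,-10,0],[0,0,-10,0],[0,0,-10,0]]'
python3 - <<'E'
from h import *
w=shot('wrist','w8'); s=shot('scene','s8')
for n,c in(('w',w),('s',s)):
    ys,xs=np.mgrid[0:400,0:640]; r=np.c_[xs.ravel(),ys.ravel()].astype(float)
    W=(ray(c,r)*c['depth'].reshape(-1,1))@c['pose'][:3,:3].T+c['pose'][:3,3]
    for k,z in(('collar',.126),('handle',.2)):
        m=(np.hypot(*(W[:,:2]-[.574,-.101]).T)<.035)&(abs(W[:,2]-z)<.004)
        if m.sum()>10: print(n,k,m.sum(),cv2.minEnclosingCircle(W[m,:2].astype(np.float32)),W[m,2].mean())
a=s['pixels'][100:250,240:400,::-1]; b=w['pixels'][60:310,90:490,::-1]
cv2.imwrite('pics/v8.png',np.hstack([cv2.resize(a,(320,300)),cv2.resize(b,(480,300))]))
go([.4165,.0995,.26],-7.9)
E
```

```text
t: 15.98
eef_pos: [0.5742, -0.1027, 0.172]
tool_rot: [-0.0, 0.998, -0.069, -0.0]
contact_force: [0.1, -1.1, 0.5]
gripper_width: 1.0
grasp_force: 0.0
t: 16.65
eef_pos: [0.5747, -0.1028, 0.2733]
tool_rot: [0.0, 0.998, -0.069, 0.001]
contact_force: [-0.0, -0.1, -0.3]
gripper_width: 1.003
grasp_force: 0.0
w collar 1255 ((0.5744436979293823, -0.10301948338747025), 0.02697112411260605) 0.126162019577179
w handle 638 ((0.5746496915817261, -0.10314082354307175), 0.011777862906455994) 0.19952287231229587
s collar 181 ((0.5723036527633667, -0.10184910893440247), 0.027007127180695534) 0.1253893366584985
s handle 44 ((0.5718468427658081, -0.10138260573148727), 0.010969107039272785) 0.1986852465682514
shift [-18.35 -17.87   1.15] spin -0.0 yaw -7.92 tool z [-0.001  0.    -1.   ] F [-0.3 -0.7 -0.5] eef [ 0.5737 -0.1027  0.2714] t 16.75
```

View pics/v8.png

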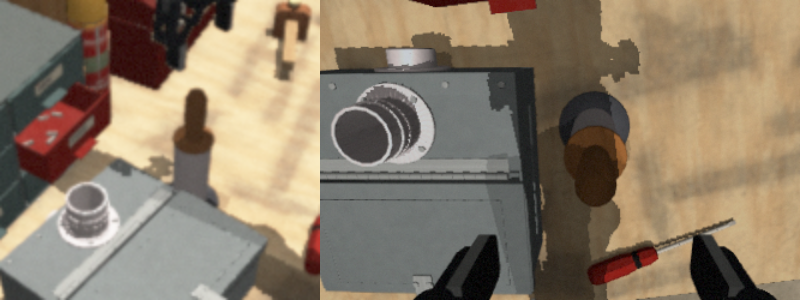

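```bash
python3 -m jog '[[-1,-1,0,0],[-3,-3,0,0],[-5,-5,0,0],[-7,-7,0,0],[-9,-9,0,0],[-11,-11,0,0],[-13,-13,0,0],[-15,-15,0,0],[-16.8,-16.5,0.5,0],[-17.8,-17.5,1,0],[-18.2,-17.85,1,0],[-18.2,-17.85,1,0],[-18.2,-17.85,1,0],[-18.2,-17.85,1,0]]' -1
python3 - <<'E'
from h import *
go([.418,.099,.108],-7.9)
w=shot('wrist','w9'); ys,xs=np.mgrid[0:400,0:640]; r=np.c_[xs.ravel(),ys.ravel()].astype(float)
W=(ray(w,r)*w['depth'].reshape(-1,1))@w['pose'][:3,:3].T+w['pose'][:3,3]
d=(W[:,:2]-[.4127,.0998])@np.array([[.9905,-.1374],[-.1374,-.9905]]).T
m=(abs(d[:,0])<.025)&(abs(d[:,1])<.03)&(abs(W[:,2]-.1135)<.006)
print(m.sum(),W[m].mean(0),d[m].min(0),d[m].max(0))
for i in np.arange(-.024,.025,.006):
    k=m&(abs(d[:,0]-i)<.003); print(round(i,3),k.sum(),d[k,1].min(initial=9),d[k,1].max(initial=-9),W[k,2].mean() if k.any() else '')
E
```

```text
t: 17.92
eef_pos: [0.4191, 0.0983, 0.262]
tool_rot: [0.0, 0.998, -0.07, 0.0]
contact_force: [-0.1, 0.3, 0.6]
gripper_width: 1.002
grasp_force: 0.0
shift [-0.12 -0.05 15.4 ] spin -0.002 yaw -8.0 tool z [ 0. -0. -1.] F [-0.1  0.3  0.6] eef [0.4191 0.0983 0.262 ] t 17.9167
873 [0.41695179 0.09920995 0.11168429] [-0.01699612 -0.01153083] [0.02471188 0.01142456]
-0.024 0 9.0 -9.0 
-0.018 32 -0.010452722275795736 0.01035065102354323 0.1116133334037408
-0.012 121 -0.011530826592144824 0.011424556326182122 0.112176218172306
-0.006 123 -0.011425114135590725 0.011372833104215331 0.11223170058457531
-0.0 129 -0.011305958598171795 0.011322488009217088 0.11248712368961311
0.006 131 -0.011220426898800095 0.011243798870555472 0.11236472814838135
0.012 129 -0.011165709919093998 0.011174643159991256 0.11245432040655799
0.018 133 -0.01109380290740968 0.011140816858586663 0.11022660516234084
0.024 75 -0.008994977489089862 0.009135748893228034 0.10871431610647003
```

```bash
python3 -m jog '[[-0.2,-0.05,2,0],[-0.25,-0.05,4.5,0],[-0.25,-0.05,7,0],[-0.25,-0.05,9.5,0],[-0.25,-0.05,12,0],[-0.25,-0.05,14,0],[-0.25,-0.05,15.2,0],[-0.25,-0.05,15.2,0],[-0.25,-0.05,15.2,0]]' -1; python3 -m jog '[[0,0,0,0],[0,0,0,0],[0,0,0,0],[0,0,0,0],[0,0,0,0],[0,0,0,0],[0,0,0,0],[0,0,0,0],[0,0,0,0],[0,0,0,0],[0,0,0,0],[0,0,0,0]]' 1 40
python3 -c "
from h import *
go([.4127+.004*.9905,.0998-.004*.137,.110],-7.9)"
```

```text
t: 18.72
eef_pos: [0.4164, 0.0994, 0.1097]
tool_rot: [0.0, 0.998, -0.07, -0.001]
contact_force: [0.9, -0.5, 0.8]
gripper_width: 1.001
grasp_force: 0.0
t: 19.72
eef_pos: [0.4163, 0.0993, 0.1101]
tool_rot: [0.0, 0.998, -0.069, 0.0]
contact_force: [1.2, -6.3, 2.3]
gripper_width: 0.269
grasp_force: 44.1
shift [ 0.03 -0.    0.01] spin -0.001 yaw -7.95 tool z [ 0.    -0.001 -1.   ] F [ 1.2 -6.3  2.3] eef [0.4163 0.0993 0.1101] t 19.7167
```

Width 0.269 × 85 mm is about 23 mm, so the tab is gripped. Next I'll lift along the arc.

```bash
python3 -m jog '[[0.02,0,-0.5,0],[0.08,0,-1.2,0],[0.17,0,-2,0],[0.3,0,-2.8,0],[0.45,0,-3.5,0],[0.65,0,-4.2,0],[0.85,0,-4.8,0],[1.07,0,-5.45,0],[1.35,0,-6.1,0],[1.65,0,-6.75,0],[1.95,0,-7.35,0],[2.29,0,-7.96,0],[2.29,0,-7.96,0],[2.29,0,-7.96,0]]'
python3 - <<'E'
from h import *
go([.42,.1,.19]); s=shot('scene','s10'); shot('top','t10')
E
```

```text
t: 20.88
eef_pos: [0.4384, 0.0962, 0.1895]
tool_rot: [0.0, 0.998, -0.069, -0.001]
contact_force: [1.5, -5.5, -5.7]
gripper_width: 0.27
grasp_force: 42.1
shift [-1.88 -0.12 -0.05] spin None yaw -7.94 tool z [-0.001 -0.001 -1.   ] F [ 1.5 -5.5 -5.7] eef [0.4384 0.0962 0.1895] t 20.8833
```

```bash
python3 -m jog '[[0.2,0,-0.3,0],[0.5,0,-0.75,0],[0.85,0,-1.25,0],[1.25,0,-1.75,0],[1.65,0,-2.25,0],[2.1,0,-2.75,0],[2.6,0,-3.25,0],[3.1,0,-3.72,0],[3.66,0,-4.19,0],[4.2,0,-4.6,0],[4.8,0,-5.02,0],[5.4,0,-5.4,0],[5.97,0,-5.75,0],[5.97,0,-5.75,0],[5.97,0,-5.75,0],[5.97,0,-5.75,0]]'
python3 - <<'E'
from h import *
go([.4163,.0993,.11]); 
u=np.array([.9905,-.1374]); rim=np.array([.623,.0703]); h=rim-.048*u
for n in('scene','top','wrist'):
    c=shot(n,n+'11'); ys,xs=np.mgrid[0:400,0:640]; r=np.c_[xs.ravel(),ys.ravel()].astype(float)
    W=(ray(c,r)*c['depth'].reshape(-1,1))@c['pose'][:3,:3].T+c['pose'][:3,3]
    a=(W[:,:2]-h)@u; b=(W[:,:2]-h)@np.array([.1374,.9905]); z=W[:,2]-.105
    R_=np.hypot(a,z); ang=np.degrees(np.arctan2(z,-a))
    m=(abs(b)<.108)&(abs(b)>.06)&(R_>.06)&(R_<.12)&(ang>40)&(ang<80)
    if m.sum()>30: print(n,m.sum(),np.percentile(ang[m],[10,50,90]),'slope',np.degrees(np.arctan(np.polyfit(z[m],-a[m],1)[0])))
s=load('scene11'); cv2.imwrite('pics/v11.png',cv2.resize(s['pixels'][80:330,200:440,::-1],(576,600)))
E
```

```text
t: 22.32
eef_pos: [0.4972, 0.0878, 0.2469]
tool_rot: [0.001, 0.998, -0.069, -0.001]
contact_force: [-1.5, -5.2, -4.1]
gripper_width: 0.268
grasp_force: 41.9
shift [-8.15 -0.04 13.71] spin None yaw -7.94 tool z [-0.002 -0.001 -1.   ] F [-1.5 -5.2 -4.1] eef [0.4972 0.0878 0.2469] t 22.3167
scene 100 [57.43670483 57.8413412  58.42862987] slope 32.86460863916876
top 219 [57.95597264 58.70204774 59.59900525] slope 32.962179074214234
wrist 8834 [57.97144214 58.60843405 59.40486254] slope 32.74417255136946
```

View pics/v11.png

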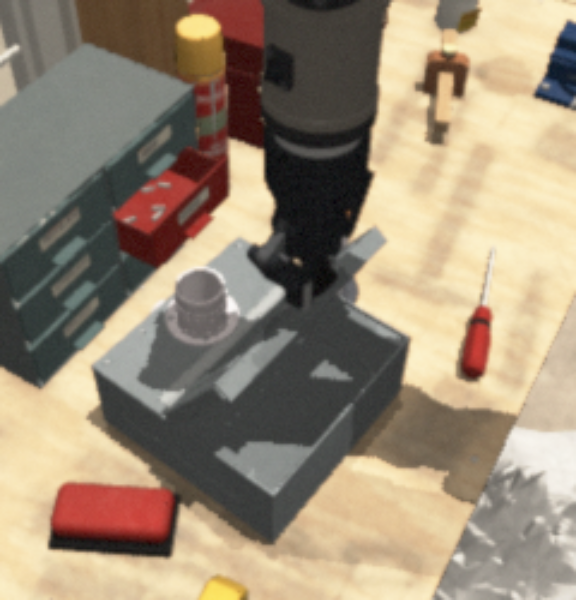

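The brush stands upright at home, the box is open and the bystanders are where they were. Now I'll measure the lid angle with plane fits.

```bash
python3 - <<'E'
from h import *
u=np.array([.9905,-.1374]); rim=np.array([.623,.0703]); h=rim-.048*u
def fit(P):
    for _ in range(5):
        c=P.mean(0); n=np.linalg.svd(P-c,full_matrices=False)[2][2]; d=abs((P-c)@n); P=P[d<max(.002,2*np.median(d))] if len(P)>50 else P
    return n*np.sign(n[2]),len(P),d.std(),c
for n in('scene11','top11','wrist11'):
    c=load(n); ys,xs=np.mgrid[0:400,0:640]; r=np.c_[xs.ravel(),ys.ravel()].astype(float)
    W=(ray(c,r)*c['depth'].reshape(-1,1))@c['pose'][:3,:3].T+c['pose'][:3,3]
    a=(W[:,:2]-h)@u; b=(W[:,:2]-h)@np.array([.1374,.9905]); z=W[:,2]-.105
    R_=np.hypot(a,z); ang=np.degrees(np.arctan2(z,-a))
    m=(abs(b)<.108)&(abs(b)>.05)&(R_>.03)&(R_<.122)&(ang>45)&(ang<75)
    N,k,sd,cc=fit(W[m]); print(n,k,sd,'lid',np.degrees(np.arctan2(-N[:2]@u*-1,N[2])),'b',N@[.1374,.9905,0])
    m=(abs(W[:,2])<.008)&(W[:,0]>.4)&(W[:,0]<.75)&(abs(W[:,1])<.4); N,k,sd,cc=fit(W[m]); print('  bench tilt',k,np.degrees(np.arctan2(N[:2]@u,N[2])),cc)
E
```

```text
scene11 166 0.0002045612558109661 lid 57.14494142585361 b -0.0018083598475242546
  bench tilt 17312 0.019643243817298976 [ 5.47731764e-01  1.44785292e-01 -5.11960124e-04]
top11 362 0.00040456309863550263 lid 57.073225328025785 b -0.02603221241088058
  bench tilt 14018 -0.03039007220520491 [ 5.64803552e-01 -8.80976097e-02 -4.57575852e-04]
wrist11 14794 0.000387665184219614 lid 57.04615451218058 b -0.0015280010523144871
  bench tilt 46774 -0.0010072664230651386 [5.72261974e-01 2.06187117e-02 1.77556197e-04]
```

All three cameras agree on 57.1°. I'll raise it by 2.9°, which is about 8 mm along the arc.

```bash
python3 -m jog '[[0.2,0,-0.12,0],[0.4,0,-0.25,0],[0.6,0,-0.37,0],[0.69,0,-0.42,0],[0.69,0,-0.42,0],[0.69,0,-0.42,0],[0.69,0,-0.42,0],[0.69,0,-0.42,0]]'
cat > lid.py <<'E'
from h import *
u=np.array([.9905,-.1374]); h=np.array([.623,.0703])-.048*u
for n in('scene','wrist'):
    c=bot.read_camera(n); ys,xs=np.mgrid[0:400,0:640]; r=np.c_[xs.ravel(),ys.ravel()].astype(float)
    W=(ray(c,r)*c['depth'].reshape(-1,1))@c['pose'][:3,:3].T+c['pose'][:3,3]
    a=(W[:,:2]-h)@u; b=(W[:,:2]-h)@np.array([.1374,.9905]); z=W[:,2]-.105
    R_=np.hypot(a,z); ang=np.degrees(np.arctan2(z,-a))
    P=W[(abs(b)<.108)&(abs(b)>.05)&(R_>.03)&(R_<.122)&(ang>45)&(ang<75)]
    for _ in range(5):
        k=P.mean(0); N=np.linalg.svd(P-k,full_matrices=False)[2][2]; d=abs((P-k)@N); P=P[d<max(.002,2*np.median(d))]
    N*=np.sign(N[2]); print(n,len(P),'lid',np.degrees(np.arctan2(N[:2]@u,N[2])))
go([.5,.09,.25])
E
python3 lid.py
```

```text
t: 23.13
eef_pos: [0.5037, 0.087, 0.2505]
tool_rot: [0.001, 0.998, -0.069, -0.002]
contact_force: [-1.6, -5.5, -9.0]
gripper_width: 0.27
grasp_force: 41.6
scene 94 lid 59.86037733289467
wrist 14005 lid 59.6468250896296
shift [-0.41 -0.25  0.06] spin None yaw -7.93 tool z [-0.003 -0.001 -1.   ] F [-0.8 -4.6 -8.8] eef [0.5037 0.087  0.2505] t 23.2333
```

```bash
python3 -m jog '[[0.07,0,-0.04,0],[0.07,0,-0.04,0],[0.07,0,-0.04,0],[0.07,0,-0.04,0],[0.07,0,-0.04,0],[0.07,0,-0.04,0],[0.07,0,-0.04,0],[0.07,0,-0.04,0],[0.07,0,-0.04,0],[0.07,0,-0.04,0],[0.07,0,-0.04,0],[0.07,0,-0.04,0]]'; python3 lid.py
```

```text
t: 24.23
eef_pos: [0.5044, 0.0869, 0.2509]
tool_rot: [0.001, 0.998, -0.069, -0.002]
contact_force: [-1.6, -5.9, -8.2]
gripper_width: 0.271
grasp_force: 41.7
scene 96 lid 59.83648340322237
wrist 13944 lid 59.902808172318316
shift [-0.47 -0.25  0.09] spin None yaw -7.91 tool z [-0.003 -0.001 -1.   ] F [-1.6 -4.6 -9.2] eef [0.5044 0.0869 0.2509] t 24.3333
```

The lid is holding steady at 59.9°, so I'm handing in.

```bash
python3 -c "
from station import bot
print(bot.hand_in())"
```

```text
the job is handed in; nothing more can be done
None
```

I handed the job in at about 24 s: the inlet tube got three full strokes, the brush is back upright and fully home in its stand, and the arm is holding the lid open at a measured 59.9°; the bystanders weren't touched.

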